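# Load an ash brick into the portioning guide and shut the keeper

## Robot

A 6-joint arm with a two-finger parallel gripper is mounted at the origin on a cart in front of the work surface, level with it; the furniture and walls round the work are solid. World frame = base frame: x ahead of the robot, y to its left, z up, the work surface at z = 0. Lengths are in m, angles in degrees, forces in N, time in s.
With the tool pointing down it reaches from about 0.4 to 0.825 m from the base axis. Payload 7 kg.
Tool frame: the origin (TCP) lies at the very end of the fingers, on their centre line; the grasp point (between the pads) lies 19 mm behind it (grasp_offset is the x of the grasp point in the tool frame, in m); x points along the fingers, y is the direction in which the jaws open and shut, and the axes are right-handed (so a half turn about x gives the same grasp; the last joint's range is limited). The gripper opens to 88 mm and grips with 3 to 60 N. Pads are 19 mm wide; open, the fingers measure 130 mm over their backs; the gripper's body (78 mm by 193 mm) begins 47 mm behind the grasp point.
Start: joints at [93.341, 20.546, 0.682, 0, -70.136, -16.507], TCP at [0.154, 0.657, 0.227] pointing down, gripper open.
Joint ranges: [-176.03, 176.03], [-82.01, 121.73], [-58.28, 71.71], [-173.87, 95.51], [-174.79, -0.11], [-173.66, 173.66]. Speed limits (degrees/s): [136.94, 136.94, 172.46, 180, 180, 180].

## Interface

Orientations are given as [roll, pitch, yaw] about the fixed x, y, z axes, in that order (R = Rz(yaw) Ry(pitch) Rx(roll)).
In Python, from plant import get_obs, snapshot, close_job, grasp_offset gives the robot as it stands.
- The arm moves only by the tool carry_out, never from a script. Its argument "series" is a list that holds one entry, the list of rows, each a list of 6 numbers: the shift along the tool's x, y, z in mm, then the turn, a rotation vector about the tool's x, y, z in degrees. A call has 1 to 10 rows; each row is the pose to reach, as a shift and turn from the pose commanded when the call began, along the tool's axes at that moment; what a row does not reach only later rows make up. A row lasts 1/8 s, in which the tool goes at most 62.5 mm and 10.7 degrees, less where a joint would pass 70% of its speed; a pose out of reach is approached as far as the arm can. A call with a gripper value outside its range is refused whole. "hand" is the gripper's target within -1 to 1 (shut at 1, half-way at 0, fully open at -1), set as the call begins (left out, the last holds). The fingers move at their own pace and stop on an object; the grip force is fixed at half the most. Time passes only in rows, so rows that repeat a pose let the fingers close. It gives the time, the measured TCP pose, the force and the opening at its end, in the units of the state.
- get_obs(): the state, without advancing time (a new reading comes with each control period).
- snapshot(name): name is "scene" or "top"; returns a dict with "color" (480x640x3 uint8, red, green, blue), "fx", "fy", "cx", "cy" (pixels), "dist_coeffs" ([k1, k2, p1, p2, k3] as OpenCV has them; the pictures are not rectified), "eye" and "attitude" of the camera in the world. Camera axes: x right, y down, z forward; pixel columns grow to the right and rows downward; lengths in m; the calibration is good to about 2 mm. A picture is of the moment at which its call begins. There is no depth.
- close_job(): hands the job in, once; it reports no verdict.
The state is a dict: "clock": time; "joint_pos": joint angles; "qvel": joint speeds; "tau": joint torques, N m; "tool_pos": TCP position; "orientation": TCP orientation; "force": force on the tool from outside, world axes, zero at the start; "moment": the same for the moment, N m; "opening": finger opening in m.
Only numpy, scipy, OpenCV 4.12 (cv2) and the standard library are available. Lean on these libraries where they do the work, as an engineer would, in place of code of your own. Each camera call takes 0.05 s, during which the arm holds its last target.

## Task

One ash brick, a small flat-topped pyramid of goat cheese, stands by itself on the slate, ready to be portioned. Push it with the fingers, without gripping or lifting it and without crushing it, through the narrow gap between the two steel posts of the white portioning guide until it sits fully home against the end stop; then push the hinged keeper bar shut across the gap behind it. Leave everything else on the counter where it stands.

Things in the scene. Friction and masses are not known exactly. Their poses are not given: they have to be found in the camera images.
- brick_center (a point): Centre, 27 mm above the deck, of the ash brick to push: grey truncated-pyramid goat cheese standing alone on the open slate (its like stand in a row far right). Base 57 mm (own x) by 63 mm (own y), 54 mm tall, each side leans in, 0.11 to 0.21 kg; crushed by over 40 N. Own x is within 0.5 rad of parallel to the guide's x: it goes in that way round, 57 mm deep, 63 mm wide.
- guide: White plastic and steel portioning guide screwed to the deck, 125 mm wide. Origin on the deck half-way between its two upright steel posts; x points into the guide, z up. Posts 21 mm thick, 42 mm tall, at x = 0, y = +44.5 and -44.5 mm: a gap of 68 mm. Behind them two slotted white cheeks, 38 mm tall and 72 mm apart, run to the end stop. No floor plate: the brick slides on the deck.
- guide_stop (a point): Middle of the end stop's face at deck height, 50 mm into the guide from the line of the posts (guide x = 50 mm, y = 0); same axes as the guide. The stop is a white wall 46 mm tall. With the brick home against it, the brick's centre is 28.5 mm in front of it (guide x = 21.5 mm) and its back edge at guide x = -7 mm, just within the line of the shut keeper.
- keeper (a joint): Angle of the keeper bar: 0 = shut, straight across the gap, resting against the front of the other post; it grows as the bar swings open out of the mouth, to 2.2 rad, and starts 1.7 to 2.1 rad open. Slight friction (0.03 N m), no spring: it stays where it is left. It shuts only when the brick is home.
- keeper_hinge (a point): Hinge axis of the keeper, on the post at guide y = -44.5 mm, 18 mm above the deck; same axes as the guide. From it the bar points along the guide's +y when shut, along its -x at 1.57 rad (opens anticlockwise from above). Flat steel bar 11 to 25 mm above the deck, 92 mm long; its outer face, the one to push, passes 15.5 mm from the axis (guide x = -15.5 mm when shut).
- keeper_knob (a point): Centre of the black knob (16 mm across, 21 to 39 mm above the deck) at the free end of the keeper bar, 92 mm out along the bar and 13 mm to its outer side.
- slicer_grip (a point): Bystander: middle of the wooden grip of the marble cheese slicer parked wire down behind the work; grip 104 mm long across the counter (y), 22 mm thick, 32 mm above the deck at most. Leave it.
- drum_cheese: Bystander: pale drum-shaped goat cheese, 63 mm across, 72 mm tall; origin under its centre. Leave it.
- log_cheese: Bystander: ashed log cheese lying on its side, 146 mm long (its y axis), 42 mm thick; origin under its centre. Leave it.
- price_stand: Bystander: small dark price card on a round foot, 106 mm tall, card 75 mm wide; origin under the foot. Leave it.
- pyramid_cheese: Bystander: pale pyramid goat cheese, 78 mm base, 80 mm tall; origin under its centre. Leave it.
- honey_jar: Bystander: jar of honey with a grey lid, 71 mm across, 110 mm tall; origin under its centre. Leave it.

How it is judged (in metres and radians):
On the way:
1. The brick has been pushed in between the posts while the keeper is still open (y of brick_center in the frame of guide between -0.007 and 0.007 m and x of brick_center in the frame of guide above 0.008 m and value of joint keeper above 0.5 rad), for 0.2 s.
At the end, for the whole second after the job is handed in: The brick stands upright on the deck inside the guide, within 6 mm of the end stop and within 7 mm of the middle, at rest, and the keeper bar is shut behind it (under 0.06 rad); it was pushed in before the keeper was shut (y of brick_center in the frame of guide between -0.007 and 0.007 m and x of brick_center in the frame of guide above 0.0155 m and height (world z) of brick_center below 0.034 m and angle between brick_center's own z axis and vertical below 0.12 rad and linear speed of brick below 0.01 m/s and value of joint keeper below 0.06 rad); the robot touches nothing.
It fails at once if The brick is lifted or tipped (height (world z) of brick_center above 0.039 m or angle between brick_center's own z axis and vertical above 0.35 rad).
It fails at once if The brick is crushed: the fingers press on it with more than 40 N (contact force between the fingers and brick above 40 N).
It fails at once if A bystander is moved by more than 25 mm (distance of any of drum_cheese, log_cheese, price_stand, pyramid_cheese, honey_jar from where it was at the start of the episode above 0.025 m).
It fails at once if The slicer's bow is raised (distance of slicer_grip from where it was at the start of the episode above 0.03 m).
It also fails if it takes over 72 s, if anything falls off the work surface, if the arm or the gripper's body presses on something with over 40 N, if the wrist force passes 120 N, or if a joint passes its speed limit or range.

## Working session

There is one attempt and no reset: what is moved stays moved. The work goes in short steps, Python scripts to look and compute and a tool call to move; the robot and the scene stay as the last step left them, time stands still between calls to the robot, and variables do not carry over. Pictures are saved under pics/ and viewed, and the job is handed in when it is done.

Besides the shell and the picture viewer there is one more tool, called after "Request:" by a JSON object that holds its "method" and its "body", one argument or row to a line. carry_out: Moves the arm, as the interface text tells. Its arguments: {"type":"object","properties":{"series":{"type":"array","items":{"type":"array","items":{"type":"array","items":{"type":"number"}}}},"hand":{"type":"number"}},"required":["series"]}

```bash
ls; mkdir -p pics
python3 - <<'E'
from plant import *
import cv2
print(get_obs(), grasp_offset)
for n in("scene","top"):
    s=snapshot(n); cv2.imwrite(f"pics/{n}0.png",s["color"][:,:,::-1]); print({k:v for k,v in s.items() if k!="color"})
E
```

```text
pics
{'clock': 0.0, 'joint_pos': array([ 9.33429791e+01,  2.05898642e+01,  6.34412531e-01, -2.15317729e-02,
       -7.01370621e+01, -1.65067229e+01]), 'qvel': array([ 0.03142775,  0.05210429, -0.03790264,  0.0250672 ,  0.02224863,
       -0.00212374]), 'tau': array([ 6.34057469e-04, -5.82718027e+01,  2.93066901e+01,  6.99789271e+00,
        7.08003514e-03, -1.44859014e-04]), 'tool_pos': array([0.15362939, 0.65677413, 0.22564085]), 'orientation': array([ 94.1668689 ,  89.90529699, -99.00420717]), 'force': array([0.08191331, 0.29630912, 0.64393755]), 'moment': array([ 0.00597337, -0.0250365 ,  0.06611835]), 'opening': 0.08778165032863618} -0.0188
{'fx': 444.4914479570371, 'fy': 444.4914479570371, 'cx': 320.11333858270007, 'cy': 236.34457002469014, 'dist_coeffs': array([-0.06485041,  0.        ,  0.        ,  0.        ,  0.        ]), 'eye': array([ 0.06087738, -0.2570315 ,  0.64879641]), 'attitude': array([-1.26977848e+02,  8.65115393e-02, -4.53491380e+01])}
{'fx': 545.6723486440721, 'fy': 545.6723486440721, 'cx': 314.3196964681947, 'cy': 249.24421304231046, 'dist_coeffs': array([-0.00274332,  0.        ,  0.        ,  0.        ,  0.        ]), 'eye': array([0.51803902, 0.3168494 , 1.0488233 ]), 'attitude': array([-175.39225027,   -1.12868843,  -90.48125545])}
```

View pics/scene0.png

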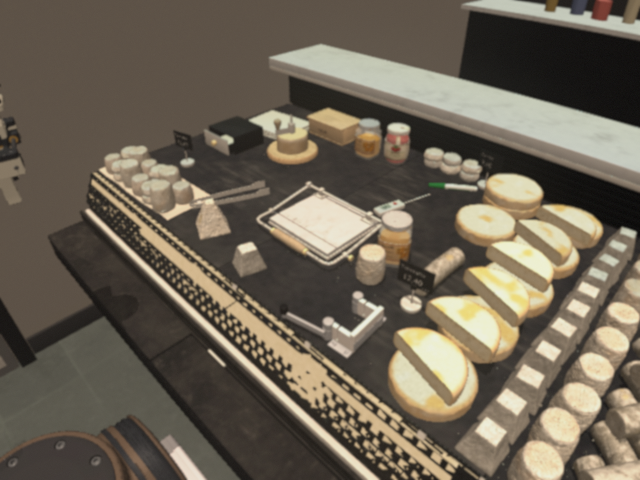

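View pics/top0.png

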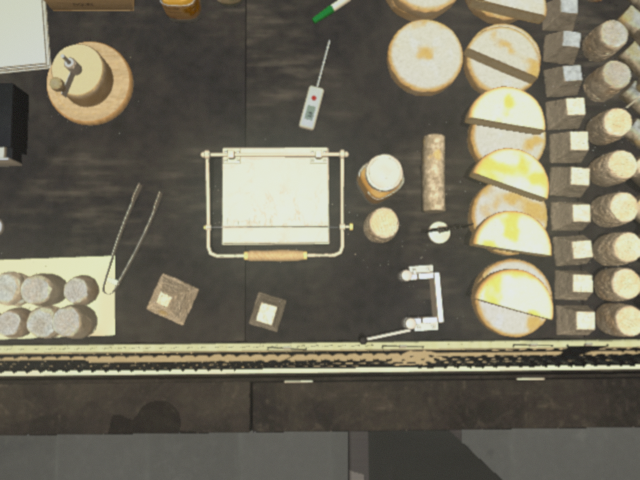

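The top view shows the brick at about (267,312). The guide is at about (424,298) with its mouth to the left (world +y), and the keeper is open with its knob near (362,339). Next I'll zoom in.

```bash
cat > h.py <<'E'
import numpy as np, cv2
from scipy.spatial.transform import Rotation as R
from plant import *
def ray(s,px):
    K=np.array([[s["fx"],0,s["cx"]],[0,s["fy"],s["cy"]],[0,0,1]])
    n=cv2.undistortPoints(np.array(px,float).reshape(-1,1,2),K,s["dist_coeffs"]).reshape(-1,2)
    d=np.c_[n,np.ones(len(n))]
    return R.from_euler('xyz',s["attitude"],degrees=True).apply(d)
def onz(s,px,z):
    d=ray(s,px); z=np.broadcast_to(z,len(d)); t=(z-s["eye"][2])/d[:,2]
    return s["eye"]+d*t[:,None]
def proj(s,P):
    rm=R.from_euler('xyz',s["attitude"],degrees=True).inv()
    K=np.array([[s["fx"],0,s["cx"]],[0,s["fy"],s["cy"]],[0,0,1]])
    return cv2.projectPoints(rm.apply(np.atleast_2d(P)-s["eye"]).reshape(-1,1,3),np.zeros(3),np.zeros(3),K,s["dist_coeffs"])[0].reshape(-1,2)
def crop(s,x0,y0,x1,y1,f,name):
    c=cv2.resize(s["color"][y0:y1,x0:x1],None,fx=f,fy=f,interpolation=cv2.INTER_CUBIC)
    cv2.imwrite(name,c[:,:,::-1])
E
python3 - <<'E'
from h import *
s=snapshot("top"); crop(s,350,250,450,350,6,"pics/tg.png"); crop(s,235,275,305,345,8,"pics/tb.png")
s=snapshot("scene"); crop(s,220,230,400,365,4,"pics/sg.png")
E
```

```text
(no output)
```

View pics/tg.png

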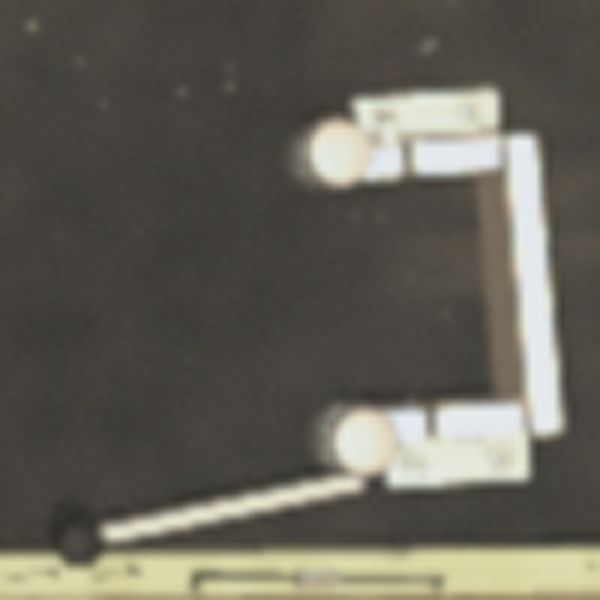

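View pics/tb.png

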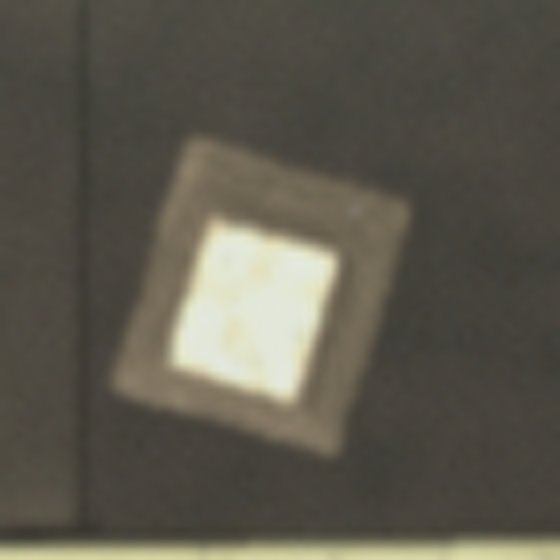

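View pics/sg.png

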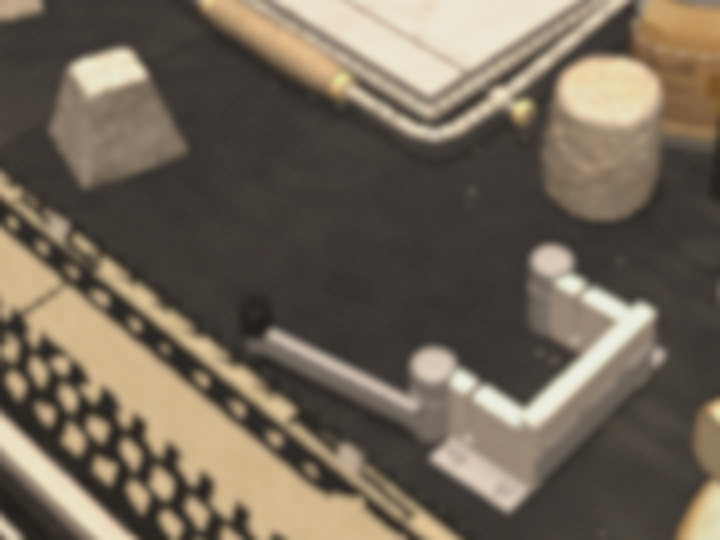

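```bash
cat >> h.py <<'E'
def brick(s,roi=(235,275,305,345)):
    x0,y0,x1,y1=roi; c=s["color"][y0:y1,x0:x1]; g=c.min(2)
    m=(g>150).astype(np.uint8); n,l,st,ce=cv2.connectedComponentsWithStats(m)
    k=1+np.argmax(st[1:,4]); cn=cv2.findContours((l==k).astype(np.uint8),0,1)[0][0]
    (u,v),_,_=r=cv2.minAreaRect(cn); top=cv2.boxPoints(r)+[x0,y0]
    return top,ce[k]+[x0,y0],st[k,4]
E
python3 - <<'E'
from h import *
s=snapshot("top"); b=snapshot("scene")
f=lambda x0,y0,k,l:[(x0+(u+.5)/k-.5,y0+(v+.5)/k-.5) for u,v in l]
posts=f(350,250,6,[(340,153),(365,440)]); P=onz(s,posts,.042); print("posts",P)
sp=f(220,230,4,[(551,260),(433,366)]); print("posts scene",onz(b,sp,.042))
print("reproj",proj(b,P),sp)
d=P[0]-P[1]; print(np.linalg.norm(d), "guide y dir deg",np.degrees(np.arctan2(d[1],d[0])))
print("stop top edge inner",onz(s,f(350,250,6,[(512,135),(530,435)]),.046))
print("knob",onz(s,f(350,250,6,[(77,538)]),.039),"bar end",onz(s,f(350,250,6,[(100,525),(106,543),(360,472),(365,488)]),.025))
base=onz(s,f(235,275,8,[(193,138),(411,208),(338,458),(112,386)]),.0); print("base",base,base.mean(0))
t=onz(s,f(235,275,8,[(210,220),(340,258),(295,404),(170,364)]),.054); print("top",t,t.mean(0))
print(brick(s))
for n,p,z in [("rail edge",[(267,341),(410,345)],0),("pyr",[(173,300)],.0),("drum",[(381,225)],.07),("price",[(439,232)],0),("slicer grip",[(275,256)],.03)]: print(n,onz(s,p,z))
E
```

```text
posts [[0.54989636 0.12657007 0.042     ]
 [0.46197481 0.12080756 0.042     ]]
posts scene [[0.55073313 0.12681669 0.042     ]
 [0.46151255 0.12024451 0.042     ]]
reproj [[357.18803509 294.90563272]
 [327.82786327 320.8254751 ]] [(357.375, 294.625), (327.875, 321.125)]
0.0881101847259366 guide y dir deg 3.7498891797776146
stop top edge inner [[0.55489026 0.0740862  0.046     ]
 [0.4632272  0.07095541 0.046     ]]
knob [[0.43289457 0.2093454  0.039     ]] bar end [[0.43563673 0.2006412  0.025     ]
 [0.43008697 0.19886425 0.025     ]
 [0.45115842 0.11928174 0.025     ]
 [0.44620631 0.1178304  0.025     ]]
base [[0.52144357 0.40259878 0.        ]
 [0.504328   0.35058727 0.        ]
 [0.44526021 0.36819    0.        ]
 [0.46276464 0.42185549 0.        ]] [0.48344911 0.38580789 0.        ]
top [[0.50272001 0.39434565 0.054     ]
 [0.49389818 0.36496263 0.054     ]
 [0.46118905 0.37520961 0.054     ]
 [0.47041995 0.4033835  0.054     ]] [0.4820568  0.38447535 0.054     ]
(array([[255.44323921, 320.05945969],
       [261.02161789, 301.92973137],
       [276.69189453, 306.75135422],
       [271.11351395, 324.88108063]]), array([266.1461039 , 313.46103896]), np.int32(308))
rail edge [[0.42813785 0.38686167 0.        ]
 [0.4178157  0.11436698 0.        ]]
pyr [[0.5072401  0.56555766 0.        ]]
drum [[0.63999904 0.17576051 0.07      ]]
price [[0.63436526 0.05293744 0.        ]]
slicer grip [[0.58782827 0.36969572 0.03      ]]
```

```bash
cat >> h.py <<'E'
A=np.radians(4.0); O=np.array([.506,.1236,0]); GX=np.array([np.sin(A),-np.cos(A),0]); GY=np.array([np.cos(A),np.sin(A),0]); GZ=np.array([0,0,1.])
def g2w(p): return O+p[0]*GX+p[1]*GY+p[2]*GZ
def w2g(p): d=np.asarray(p)-O; return np.array([d@GX,d@GY,d@GZ])
def pose():
    o=get_obs(); return o["tool_pos"],R.from_euler('xyz',o["orientation"],degrees=True),o
def down(yaw,sign):  # tool x down, tool y at given yaw(deg) times sign
    y=sign*np.array([np.cos(np.radians(yaw)),np.sin(np.radians(yaw)),0]); x=np.array([0,0,-1.]); return R.from_matrix(np.c_[x,y,np.cross(x,y)])
def rel(pw,Rt,p0,R0): return R0.inv().apply(np.asarray(pw)-p0)*1e3,(R0.inv()*Rt).as_rotvec(degrees=True)
def show(pw=None,yaw=4.0,sign=None):
    p,r,o=pose(); M=r.as_matrix(); 
    print("t",o["clock"],"tcp",p.round(4),"guide",(w2g(p)*1e3).round(1),"F",o["force"].round(1),"open",round(o["opening"]*1e3,1),"yaw_y",np.degrees(np.arctan2(M[1,1],M[0,1])).round(1))
    print("tool axes (cols) in guide:\n",np.c_[[M.T@GX,M.T@GY,M.T@GZ]].round(3),"rows=GX,GY,GZ in tool")
    if pw is not None:
        for s in ([sign] if sign else [1,-1]): a,b=rel(pw,down(yaw,s),p,r); print(s,a.round(1),b.round(1))
E
python3 -c "
from h import *
show(g2w([-.34,0,.227])); o=get_obs();print(o['joint_pos'])"
```

```text
t 0.3 tcp [0.1537 0.6571 0.2262] guide [-556.8 -314.2  226.2] F [ 0.1 -0.7  0.4] open 87.3 yaw_y -103.2
tool axes (cols) in guide:
 [[ 0.001  0.955 -0.295]
 [-0.    -0.295 -0.955]
 [-1.     0.001 -0.   ]] rows=GX,GY,GZ in tool
1 [  -0.7  114.4 -364.2] [-107.2    0.    -0. ]
-1 [  -0.7  114.4 -364.2] [72.8 -0.  -0. ]
[ 9.33405311e+01  2.05633408e+01  6.66652216e-01 -6.79540217e-03
 -7.01363475e+01 -1.65070618e+01]
```

Request:
{"method": "carry_out", "body": {
  "series": [
    [[0, 11, -36, 7, 0, 0], [0, 23, -73, 15, 0, 0], [0, 34, -109, 22, 0, 0], [0, 46, -146, 29, 0, 0], [0, 57, -182, 36, 0, 0], [0, 69, -219, 44, 0, 0], [0, 80, -255, 51, 0, 0], [0, 92, -292, 58, 0, 0], [0, 103, -328, 65, 0, 0], [0, 114, -364, 72.8, 0, 0]]
  ],
  "hand": 0.75
}}

```text
clock: 1.55
tool_pos: [0.4832, 0.4626, 0.2266]
orientation: [-18.4, 90.0, 75.4]
force: [-0.1, 0.6, -0.6]
opening: 0.011
```

```bash
python3 -c "
from h import *
show(g2w([-.34,0,.007]),4,-1); s=snapshot('scene'); crop(s,120,100,400,360,2,'pics/s1.png')"
```

```text
t 1.55 tcp [0.4832 0.4626 0.2266] guide [-339.8    0.9  226.6] F [-0.1  0.6 -0.6] open 11.0 yaw_y -176.2
tool axes (cols) in guide:
 [[-0.    -0.004 -1.   ]
 [ 0.    -1.     0.004]
 [-1.    -0.     0.   ]] rows=GX,GY,GZ in tool
-1 [2.196e+02 9.000e-01 2.000e-01] [-0.2  0.   0. ]
```

View pics/s1.png

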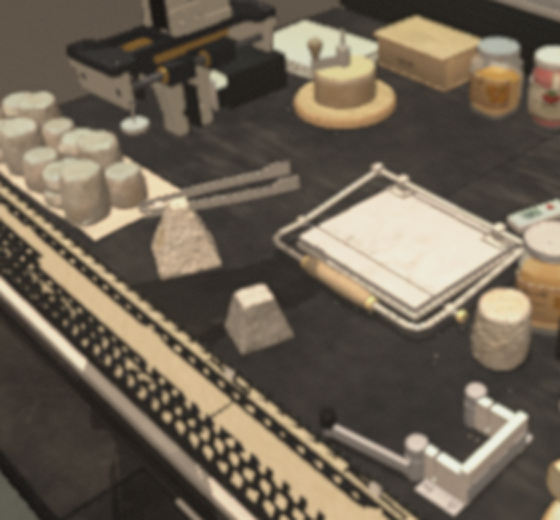

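Request:
{"method": "carry_out", "body": {
  "series": [
    [[30, 6, 0, 0, 0, 0], [75, 6, 0, 0, 0, 0], [120, 6, 0, 0, 0, 0], [160, 6, 0, 0, 0, 0], [190, 6, 0, 0, 0, 0], [208, 6, 0, 0, 0, 0], [217, 6, 0, 0, 0, 0], [219, 6, 0, 0, 0, 0], [219, 6, 0, 0, 0, 0]]
  ]
}}

```text
clock: 2.72
tool_pos: [0.4766, 0.4634, 0.0085]
orientation: [-40.0, 89.9, 54.0]
force: [1.1, -0.4, 0.3]
opening: 0.0108
```

```bash
python3 -c "
from h import *
show(); s=snapshot('scene'); crop(s,160,190,290,290,5,'pics/s2.png'); s=snapshot('top'); crop(s,200,260,320,350,5,'pics/t2.png')"
```

```text
t 2.725 tcp [0.4766 0.4634 0.0085] guide [-341.1   -5.6    8.5] F [ 1.1 -0.4  0.3] open 10.8 yaw_y -176.0
tool axes (cols) in guide:
 [[-0.001  0.001 -1.   ]
 [ 0.001 -1.    -0.001]
 [-1.    -0.001  0.001]] rows=GX,GY,GZ in tool
```

View pics/s2.png

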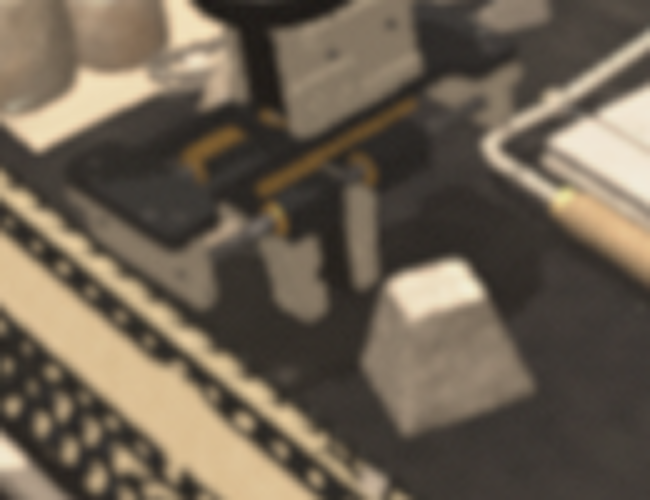

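View pics/t2.png

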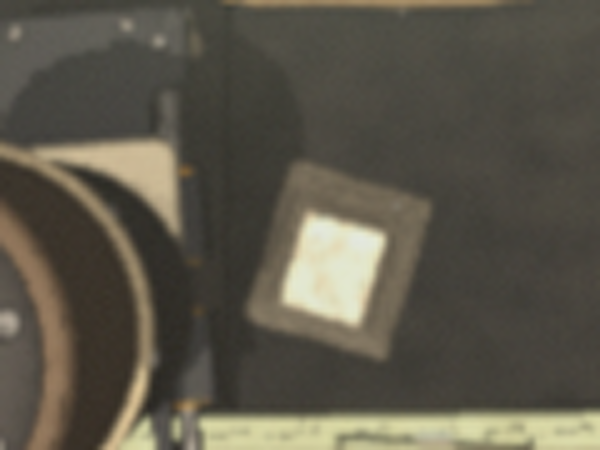

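The fingers are down behind the brick, the front clears the rail, and the brick hasn't moved. I'll start pushing.

Request:
{"method": "carry_out", "body": {
  "series": [
    [[1, 0, -12, 0, 0, 0], [1, 0, -24, 0, 0, 0], [1, 0, -31, 0, 0, 0], [1, 0, -37, 0, 0, 0], [1, 0, -43, 0, 0, 0], [1, 0, -49, 0, 0, 0], [1, 0, -55, 0, 0, 0], [1, 0, -61, 0, 0, 0], [1, 0, -67, 0, 0, 0], [1, 0, -73, 0, 0, 0]]
  ]
}}

```text
clock: 4.08
tool_pos: [0.4814, 0.3897, 0.0065]
orientation: [-126.5, 90.0, -32.5]
force: [0.3, 1.0, -0.5]
opening: 0.0106
```

```bash
cat >> h.py <<'E'
def look(n,x0,x1):
    show(); s=snapshot('top'); crop(s,x0,260,x1,350,5,f'pics/t{n}.png')
    try:
        t,c,a=brick(s,(x0,275,x1,338)); T=onz(s,t,.054); 
        print("top box guide",(np.array([w2g(p)[:2]*1e3 for p in T])).round(1).tolist(),"c",(w2g(onz(s,[c],.054)[0])*1e3).round(1),a)
        e=[T[1]-T[0],T[2]-T[1]]; print([(np.linalg.norm(v).round(4),np.degrees(np.arctan2(v@GY,v@GX)).round(1)) for v in e])
    except Exception as ex: print(ex)
E
python3 -c "
from h import *
look(3,240,360)"
```

```text
t 4.075 tcp [0.4814 0.3897 0.0065] guide [-267.1   -6.     6.5] F [ 0.3  1.  -0.5] open 10.6 yaw_y -176.0
tool axes (cols) in guide:
 [[ 0.     0.001 -1.   ]
 [ 0.    -1.    -0.001]
 [-1.    -0.    -0.   ]] rows=GX,GY,GZ in tool
top box guide [[-253.6, 41.6], [-246.5, 49.3], [-230.3, 34.2], [-237.4, 26.5]] c [-242.8   37.6   54. ] 40
[(np.float64(0.0105), np.float64(47.1)), (np.float64(0.0222), np.float64(-43.0))]
```

View pics/t3.png

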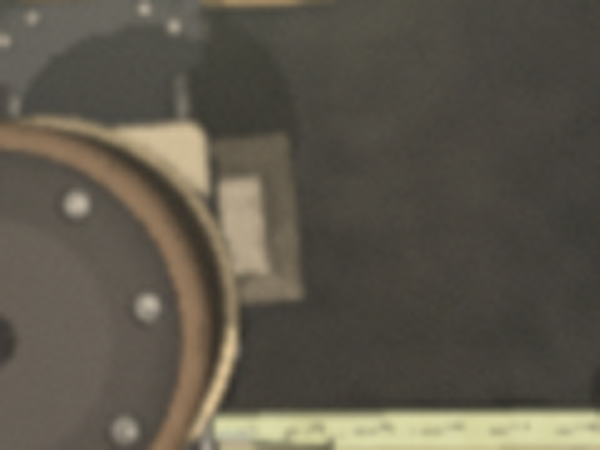

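Run:
```python
from h import *
s=snapshot("top"); b=snapshot("scene"); crop(b,200,200,350,312,5,'pics/s3.png')
P=onz(s,[(240+288.5/5-.4,260+133.5/5-.4),(240+301.5/5-.4,260+298.5/5-.4)],0)
for p in P: print(w2g(p)*1e3)
d=P[1]-P[0]; print(np.linalg.norm(d),np.degrees(np.arctan2(d@GX,-d@GY)))
```

```text
[-202.83880958   39.61094497    0.        ]
[-202.64812163  -23.42301002    0.        ]
0.06303424341509013 0.17332850518624301
```

View pics/s3.png

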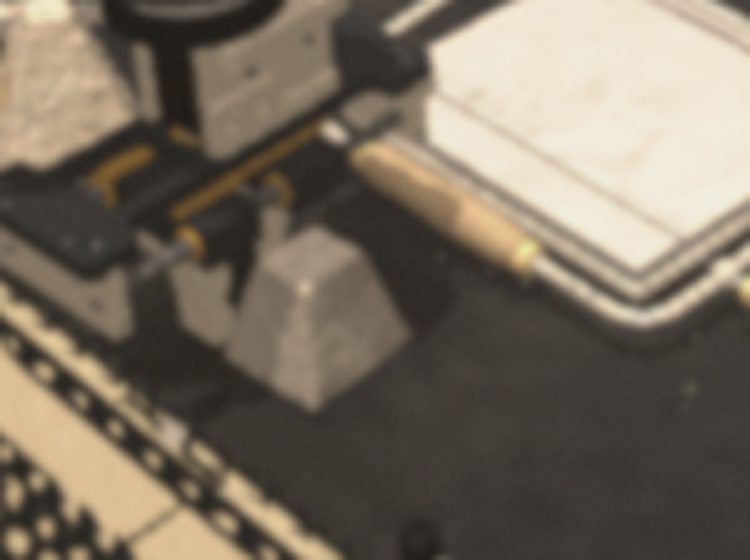

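The brick is now square to the guide, with its front edge at x=-202.8 mm, 63.0 mm wide and 0.2° off. It sits 8 mm to +y, so I'll recentre the fingers on it and push slightly diagonally.

Request:
{"method": "carry_out", "body": {
  "series": [
    [[0, 0, 10, 0, 0, 0], [0, -14, 10, 0, 0, 0], [0, -14, 3, 0, 0, 0], [0, -14, -4, 0, 0, 0], [0, -13.6, -12, 0, 0, 0], [0, -13.2, -20, 0, 0, 0], [0, -12.7, -28, 0, 0, 0], [0, -12.2, -36, 0, 0, 0], [0, -11.7, -44, 0, 0, 0], [0, -11.2, -52, 0, 0, 0]]
  ]
}}

```text
clock: 5.48
tool_pos: [0.4963, 0.3386, 0.0067]
orientation: [-45.9, 90.0, 48.1]
force: [0.2, 1.1, -0.3]
opening: 0.011
```

Request:
{"method": "carry_out", "body": {
  "series": [
    [[0, 0.5, -8, 0, 0, 0], [0, 1, -16, 0, 0, 0], [0, 1.5, -24, 0, 0, 0], [0, 2, -32, 0, 0, 0], [0, 2.5, -40, 0, 0, 0], [0, 3, -48, 0, 0, 0], [0, 3, -48, 0, 0, 0]]
  ]
}}

```text
clock: 6.35
tool_pos: [0.4963, 0.2898, 0.0065]
orientation: [134.9, 89.9, -131.1]
force: [-0.0, -0.5, -0.1]
opening: 0.0108
```

```bash
python3 -c "
from h import *
look(4,300,440);b=snapshot('scene'); crop(b,240,220,400,340,5,'pics/s4.png')"
```

```text
t 6.35 tcp [0.4963 0.2898 0.0065] guide [-166.5    1.9    6.5] F [-0.  -0.5 -0.1] open 10.8 yaw_y -176.0
tool axes (cols) in guide:
 [[ 0.001 -0.    -1.   ]
 [-0.001 -1.     0.   ]
 [-1.     0.001 -0.001]] rows=GX,GY,GZ in tool
top box guide [[-66.6, 48.9], [57.8, 39.3], [47.0, -72.7], [-76.3, -62.8]] c [ 21.7 -27.6  54. ] 710
[(np.float64(0.1248), np.float64(-4.4)), (np.float64(0.1125), np.float64(-95.5))]
```

View pics/t4.png

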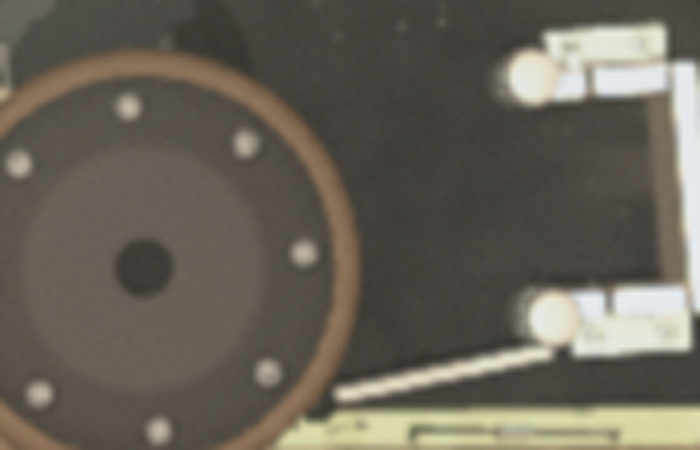

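View pics/s4.png

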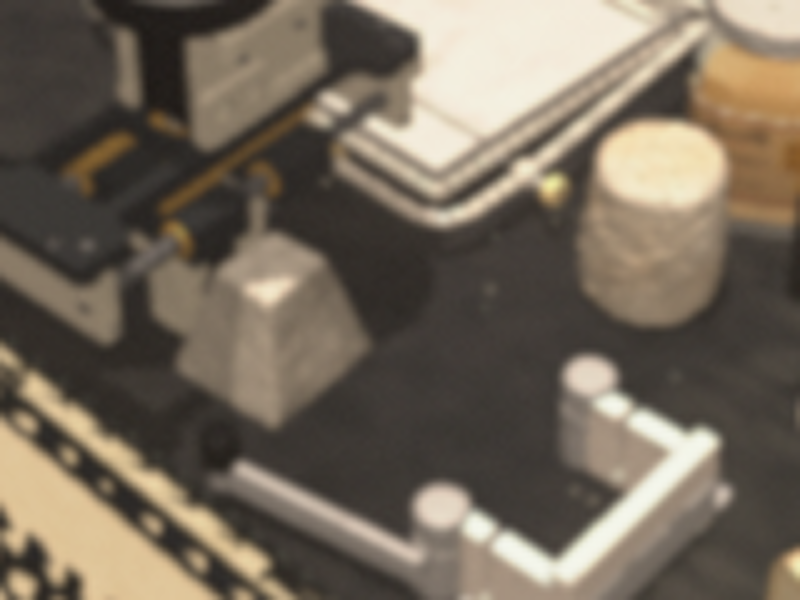

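Run:
```python
from h import *
b=snapshot("scene")
f=lambda u,v:(240+(u+.5)/5-.5,220+(v+.5)/5-.5)
for p in onz(b,[f(180,358),f(271,430),f(372,346)],0): print((w2g(p)*1e3).round(1))
for p in onz(b,[f(245,297),f(323,255),f(262,232),f(590,370),f(441,500)],[.054]*3+[.042]*2): print((w2g(p)*1e3).round(1))
```

```text
[-160.   -22.4    0. ]
[-102.6  -27.8    0. ]
[-103.9   35.3    0. ]
[-122.7  -18.6   54. ]
[-116.2   20.    54. ]
[-144.7   14.3   54. ]
[-1.5 47.4 42. ]
[ -2.2 -41.9  42. ]
```

Request:
{"method": "carry_out", "body": {
  "series": [
    [[0, 0.3, -8, 0, 0, 0], [0, 0.6, -16, 0, 0, 0], [0, 0.9, -24, 0, 0, 0], [0, 1.2, -32, 0, 0, 0], [0, 1.5, -40, 0, 0, 0], [0, 1.8, -48, 0, 0, 0], [0, 2, -56, 0, 0, 0], [0, 2, -64, 0, 0, 0], [0, 2, -72, 0, 0, 0], [0, 2, -72, 0, 0, 0]]
  ]
}}

```text
clock: 7.75
tool_pos: [0.4996, 0.2182, 0.0066]
orientation: [134.4, 90.0, -131.6]
force: [-0.1, -0.1, 0.8]
opening: 0.0108
```

```bash
python3 -c "
from h import *
show();s=snapshot('top');crop(s,350,250,450,350,6,'pics/t5.png');b=snapshot('scene'); crop(b,260,240,380,340,6,'pics/s5.png')"
```

```text
t 7.75 tcp [0.4996 0.2182 0.0066] guide [-94.8   0.2   6.6] F [-0.1 -0.1  0.8] open 10.8 yaw_y -176.0
tool axes (cols) in guide:
 [[ 0. -0. -1.]
 [-0. -1.  0.]
 [-1.  0. -0.]] rows=GX,GY,GZ in tool
```

View pics/t5.png

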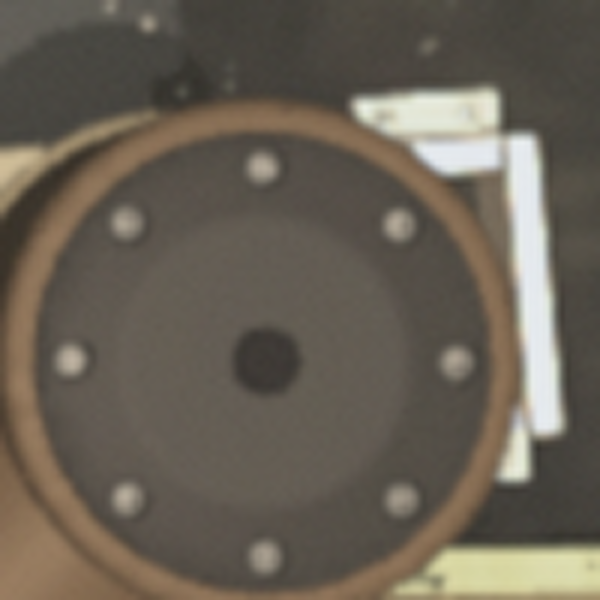

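View pics/s5.png

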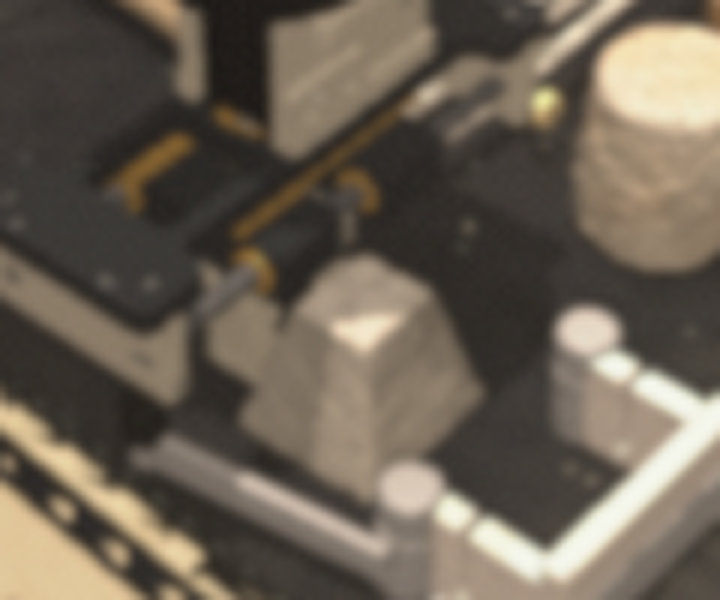

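Run:
```python
from h import *
b=snapshot("scene")
f=lambda u,v:(260+(u+.5)/6-.5,240+(v+.5)/6-.5)
for p in onz(b,[f(240,417),f(368,502),f(487,391)],0): print((w2g(p)*1e3).round(1))
for p in onz(b,[f(331,339),f(432,293),f(366,256),f(588,329),f(412,486)],[.054]*3+[.042]*2): print((w2g(p)*1e3).round(1))
```

```text
[-87.3 -27.3   0. ]
[-30.6 -28.1   0. ]
[-32.3  35.5   0. ]
[-52.1 -20.8  54. ]
[-41.2  16.   54. ]
[-68.6  15.4  54. ]
[-0.1 45.6 42. ]
[ -0.1 -43.2  42. ]
```

Request:
{"method": "carry_out", "body": {
  "series": [
    [[0, 0.7, -5, 0, 0, 0], [0, 1.4, -10, 0, 0, 0], [0, 2, -15, 0, 0, 0], [0, 2.5, -20, 0, 0, 0], [0, 2.5, -24, 0, 0, 0], [0, 2.5, -28, 0, 0, 0], [0, 2.5, -28, 0, 0, 0]]
  ]
}}

```text
clock: 8.78
tool_pos: [0.499, 0.1903, 0.0065]
orientation: [130.6, 90.0, -135.4]
force: [0.2, 0.3, 0.1]
opening: 0.0113
```

```bash
python3 -c "
from h import *
show();b=snapshot('scene'); crop(b,270,250,370,330,7,'pics/s6.png')"
```

```text
t 8.775 tcp [0.499  0.1903 0.0065] guide [-67.1  -2.3   6.5] F [0.2 0.3 0.1] open 11.3 yaw_y -176.0
tool axes (cols) in guide:
 [[ 0.  0. -1.]
 [-0. -1. -0.]
 [-1.  0. -0.]] rows=GX,GY,GZ in tool
```

View pics/s6.png

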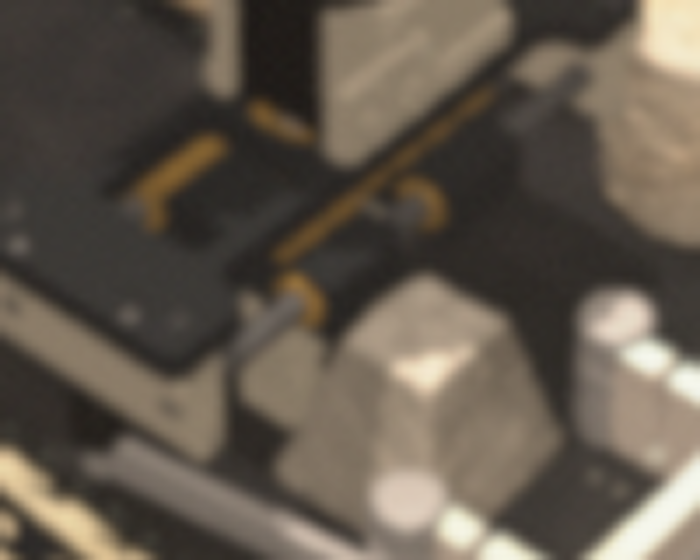

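Run:
```python
from h import *
b=snapshot("scene")
f=lambda u,v:(270+(u+.5)/7-.5,250+(v+.5)/7-.5)
for p in onz(b,[f(272,470),f(564,441)],0): print((w2g(p)*1e3).round(1))
for p in onz(b,[f(385,367),f(506,316),f(430,270),f(616,318),f(409,500)],[.054]*3+[.042]*2): print((w2g(p)*1e3).round(1))
```

```text
[-60.2 -31.1   0. ]
[-4.8 30.8  0. ]
[-27.9 -20.6  54. ]
[-15.4  15.4  54. ]
[-42.5  15.8  54. ]
[ 0.8 44.3 42. ]
[  0.2 -44.2  42. ]
```

The brick is now centred at about y=0 with its front at the posts, so I'll push straight in.

Request:
{"method": "carry_out", "body": {
  "series": [
    [[0, 0, -4, 0, 0, 0], [0, 0, -8, 0, 0, 0], [0, 0, -12, 0, 0, 0], [0, 0, -16, 0, 0, 0], [0, 0, -20, 0, 0, 0], [0, 0, -24, 0, 0, 0], [0, 0, -28, 0, 0, 0], [0, 0, -32, 0, 0, 0], [0, 0, -35, 0, 0, 0], [0, 0, -38, 0, 0, 0]]
  ]
}}

```text
clock: 10.12
tool_pos: [0.5018, 0.1527, 0.0065]
orientation: [122.5, 90.0, -143.5]
force: [0.4, 0.3, -0.3]
opening: 0.0107
```

```bash
python3 -c "
from h import *
show();b=snapshot('scene'); crop(b,270,250,370,330,7,'pics/s7.png')"
```

```text
t 10.125 tcp [0.5018 0.1527 0.0065] guide [-29.3  -2.1   6.5] F [ 0.4  0.3 -0.3] open 10.7 yaw_y -176.0
tool axes (cols) in guide:
 [[ 0.     0.001 -1.   ]
 [-0.    -1.    -0.001]
 [-1.     0.    -0.   ]] rows=GX,GY,GZ in tool
```

View pics/s7.png

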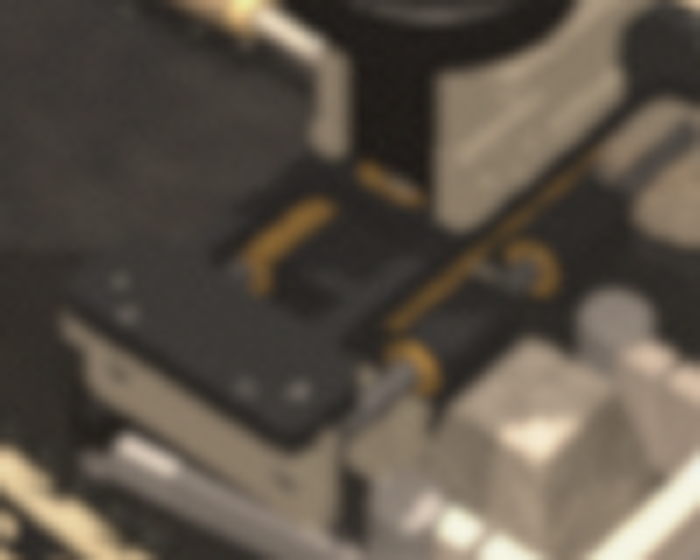

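Request:
{"method": "carry_out", "body": {
  "series": [
    [[0, 0, -2, 0, 0, 0], [0, 0, -4, 0, 0, 0], [0, 0, -6, 0, 0, 0], [0, 0, -8, 0, 0, 0], [0, 0, -9.5, 0, 0, 0], [0, 0, -11, 0, 0, 0], [0, 0, -12, 0, 0, 0], [0, 0, -12, 0, 0, 0]]
  ]
}}

```text
clock: 11.18
tool_pos: [0.5026, 0.1408, 0.0066]
orientation: [152.4, 90.0, -113.6]
force: [-0.7, 0.8, -1.1]
opening: 0.011
```

```bash
python3 -c "
from h import *
show();b=snapshot('scene'); crop(b,300,260,380,330,8,'pics/s8.png')"
```

```text
t 11.175 tcp [0.5026 0.1408 0.0066] guide [-17.4  -2.2   6.6] F [-0.7  0.8 -1.1] open 11.0 yaw_y -176.0
tool axes (cols) in guide:
 [[ 0.     0.001 -1.   ]
 [-0.    -1.    -0.001]
 [-1.     0.    -0.   ]] rows=GX,GY,GZ in tool
```

View pics/s8.png

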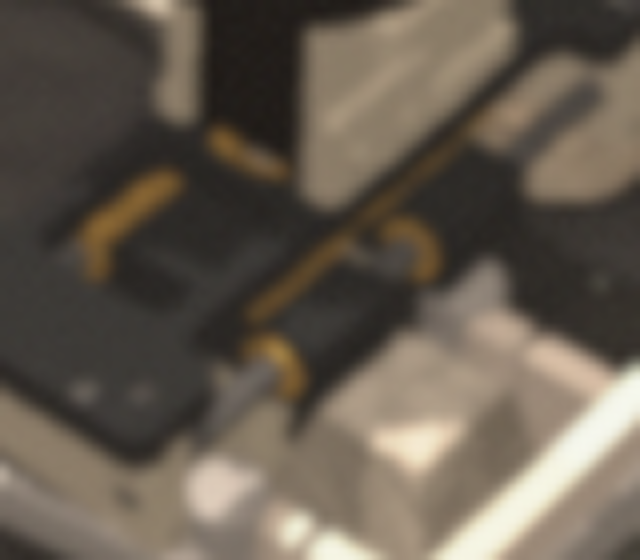

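Request:
{"method": "carry_out", "body": {
  "series": [
    [[0, 0, -0.5, 0, 0, 0], [0, 0, -1, 0, 0, 0], [0, 0, -1.5, 0, 0, 0], [0, 0, -2, 0, 0, 0], [0, 0, -2, 0, 0, 0]]
  ]
}}

```text
clock: 11.85
tool_pos: [0.5028, 0.1389, 0.0066]
orientation: [-164.1, 90.0, -70.1]
force: [1.2, 0.7, 0.5]
opening: 0.011
```

Request:
{"method": "carry_out", "body": {
  "series": [
    [[0, 0, -0.4, 0, 0, 0], [0, 0, -0.8, 0, 0, 0], [0, 0, -1.2, 0, 0, 0], [0, 0, -1.2, 0, 0, 0]]
  ]
}}

```text
clock: 12.35
tool_pos: [0.5034, 0.1383, 0.0068]
orientation: [-53.3, 89.9, 40.7]
force: [-0.6, 5.6, 0.7]
opening: 0.0112
```

Request:
{"method": "carry_out", "body": {
  "series": [
    [[0, 0, -0.3, 0, 0, 0], [0, 0, -0.6, 0, 0, 0], [0, 0, -0.6, 0, 0, 0]]
  ]
}}

```text
clock: 12.72
tool_pos: [0.5037, 0.1381, 0.0069]
orientation: [-52.5, 89.9, 41.5]
force: [-0.4, 7.2, -0.4]
opening: 0.0108
```

Request:
{"method": "carry_out", "body": {
  "series": [
    [[0, 0, 5, 0, 0, 0], [0, 0, 20, 0, 0, 0], [0, 0, 40, 0, 0, 0], [-20, 0, 60, 0, 0, 0], [-60, 0, 90, 0, 0, 0], [-100, 0, 130, 0, 0, 0], [-110, 0, 170, 0, 0, 0], [-110, 0, 210, 0, 0, 0], [-110, 0, 210, 0, 0, 0]]
  ],
  "hand": 1
}}

```text
clock: 13.85
tool_pos: [0.4874, 0.3502, 0.1165]
orientation: [-59.5, 90.0, 34.7]
force: [0.0, -0.3, -0.1]
opening: 0.0003
```

```bash
python3 -c "
from h import *
show();b=snapshot('scene'); crop(b,270,260,390,360,6,'pics/s9.png');s=snapshot('top');crop(s,350,250,450,350,6,'pics/t9.png')"
```

```text
t 13.85 tcp [0.4874 0.3502 0.1165] guide [-227.3   -2.7  116.5] F [ 0.  -0.3 -0.1] open 0.3 yaw_y -175.8
tool axes (cols) in guide:
 [[-0.     0.004 -1.   ]
 [ 0.    -1.    -0.004]
 [-1.    -0.     0.   ]] rows=GX,GY,GZ in tool
```

View pics/s9.png

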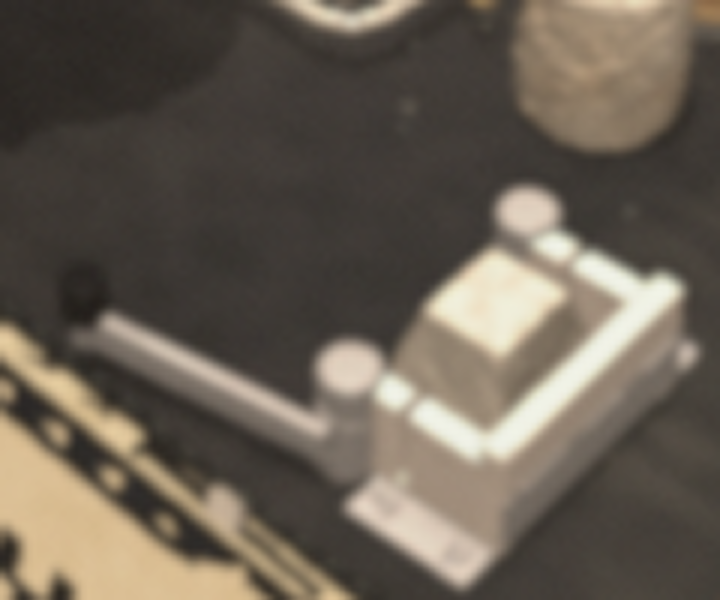

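View pics/t9.png

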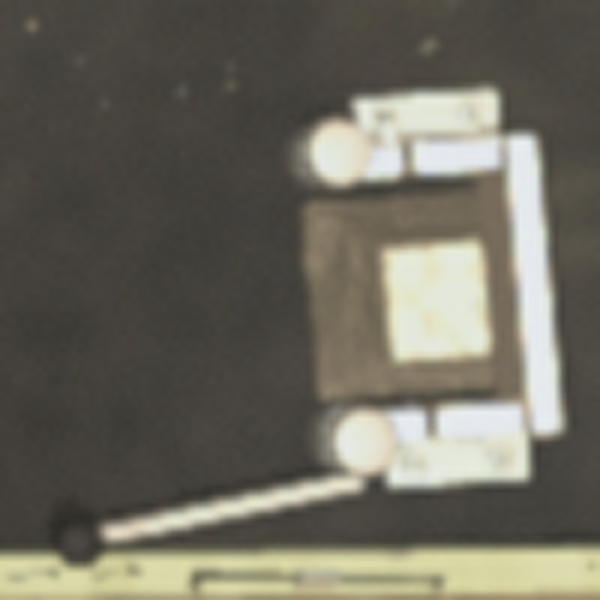

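The brick is seated square in the guide and the keeper is still open. I'll measure both.

Run:
```python
from h import *
s=snapshot("top")
f=lambda u,v:(350+(u+.5)/6-.5,250+(v+.5)/6-.5)
for n,p,z in [("rear",[f(303,204),f(320,404)],0),("top",[f(384,245),f(484,240),f(491,358),f(395,362)],.054),("knob",[f(77,538)],.039),("bar outer edge",[f(108,544),f(360,490)],.025),("rail",[f(80,548),f(400,545)],0)]:
    P=[w2g(q)*1e3 for q in onz(s,p,z)]; print(n,np.round(P,1).tolist(),np.mean(P,0).round(1))
H=np.array([0,-44.5]);k=w2g(onz(s,[f(77,538)],.039)[0])[:2]*1e3-H
print(np.degrees(np.arctan2(k[1],k[0])), np.hypot(*k))
show()
```

```text
rear [[-5.3, 29.4, 0.0], [-5.6, -34.5, 0.0]] [-5.4 -2.6  0. ]
top [[8.6, 14.9, 54.0], [39.2, 14.0, 54.0], [38.0, -21.7, 54.0], [8.7, -20.6, 54.0]] [23.6 -3.4 54. ]
knob [[-90.6, -66.9, 39.0]] [-90.6 -66.9  39. ]
bar outer edge [[-79.8, -70.8, 25.0], [-0.0, -60.5, 25.0]] [-39.9 -65.7  25. ]
rail [[-86.0, -73.7, 0.0], [15.8, -80.9, 0.0]] [-35.1 -77.3   0. ]
-166.09053999860595 93.37413079481398
t 14.0 tcp [0.4874 0.3467 0.1161] guide [-223.9   -2.9  116.1] F [-0.3 -0.4 -0. ] open 0.1 yaw_y -175.9
tool axes (cols) in guide:
 [[ 0.001  0.001 -1.   ]
 [-0.001 -1.    -0.001]
 [-1.     0.001 -0.001]] rows=GX,GY,GZ in tool
```

Run:
```python
from h import *
p,r,o=pose(); print(p.round(4),(w2g(p)*1e3).round(1))
a,b=rel(g2w([-.064,-.098,.116]),down(4,-1),p,r); print(a.round(1),b.round(1))
H=np.array([0,-44.5])
for t in [104,96,88,78,68,57,46,35,24,12,4,0]:
    q=np.radians(t); c=H+60*np.array([-np.sin(q),np.cos(q)])+15.5*np.array([-np.cos(q),-np.sin(q)])-[9.5,21]
    # rows relative to start center (-64,-98): tool z=-gx, tool y=-gy
    print(t,c.round(1),"tool y,z",(-(c[1]+98)).round(1),(-(c[0]+64)).round(1))
```

```text
[0.4874 0.3467 0.1161] [-223.9   -2.9  116.1]
[   0.3   95.3 -159.8] [ 0.1 -0.1 -0. ]
104 [-64.  -95.1] tool y,z -2.9 -0.0
96 [-67.6 -87.2] tool y,z -10.8 3.6
88 [-70.  -78.9] tool y,z -19.1 6.0
78 [-71.4 -68.2] tool y,z -29.8 7.4
68 [-70.9 -57.4] tool y,z -40.6 6.9
57 [-68.3 -45.8] tool y,z -52.2 4.3
46 [-63.4 -35. ] tool y,z -63.0 -0.6
35 [-56.6 -25.2] tool y,z -72.8 -7.4
24 [-48.1 -17. ] tool y,z -81.0 -15.9
12 [-37.1 -10. ] tool y,z -88.0 -26.9
4 [-29.1  -6.7] tool y,z -91.3 -34.9
0 [-25.   -5.5] tool y,z -92.5 -39.0
```

Request:
{"method": "carry_out", "body": {
  "series": [
    [[0, 20, -20, 0, 0, 0], [0, 45, -60, 0, 0, 0], [0, 70, -105, 0, 0, 0], [0, 88, -140, 0, 0, 0], [0, 95, -158, 0, 0, 0], [10, 95, -160, 0, 0, 0], [35, 95, -160, 0, 0, 0], [58, 95, -160, 0, 0, 0], [66, 95, -160, 0, 0, 0], [66, 95, -160, 0, 0, 0]]
  ]
}}

```text
clock: 15.25
tool_pos: [0.4048, 0.1805, 0.05]
orientation: [141.1, 89.9, -124.9]
force: [0.1, 0.3, 0.6]
opening: 0.0008
```

```bash
python3 -c "
from h import *
show();b=snapshot('scene'); crop(b,230,220,370,340,5,'pics/s10.png')"
```

```text
t 15.25 tcp [0.4048 0.1805 0.05  ] guide [-63.8 -97.   50. ] F [0.1 0.3 0.6] open 0.8 yaw_y -176.0
tool axes (cols) in guide:
 [[ 0.001  0.001 -1.   ]
 [-0.001 -1.    -0.001]
 [-1.     0.001 -0.001]] rows=GX,GY,GZ in tool
```

View pics/s10.png

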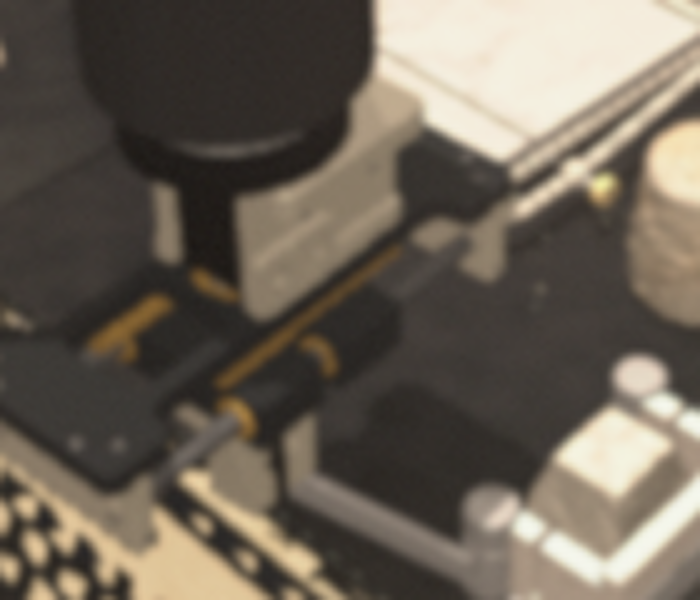

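Request:
{"method": "carry_out", "body": {
  "series": [
    [[8, 0, 0, 0, 0, 0], [16, 0, 0, 0, 0, 0], [22, 0, 0, 0, 0, 0], [27, 0, 0, 0, 0, 0], [30, 0, 0, 0, 0, 0], [32, 0, 0, 0, 0, 0], [32, 0, 0, 0, 0, 0]]
  ]
}}

```text
clock: 16.18
tool_pos: [0.4047, 0.1804, 0.0185]
orientation: [150.7, 90.0, -115.3]
force: [0.0, 0.1, -0.5]
opening: 0.0003
```

```bash
python3 -c "
from h import *
show();b=snapshot('scene'); crop(b,230,220,370,340,5,'pics/s11.png')"
```

```text
t 16.175 tcp [0.4047 0.1804 0.0185] guide [-63.7 -97.1  18.5] F [ 0.   0.1 -0.5] open 0.3 yaw_y -176.0
tool axes (cols) in guide:
 [[ 0.     0.001 -1.   ]
 [-0.    -1.    -0.001]
 [-1.     0.    -0.   ]] rows=GX,GY,GZ in tool
```

View pics/s11.png

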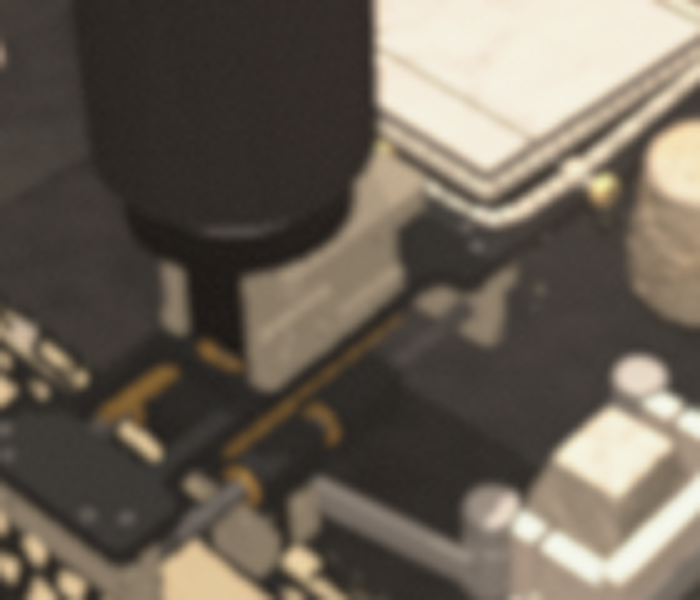

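Request:
{"method": "carry_out", "body": {
  "series": [
    [[3, -4, 1, 0, 0, 0], [3, -10, 3.5, 0, 0, 0], [3, -18, 6, 0, 0, 0], [3, -29, 7.4, 0, 0, 0], [3, -40, 7, 0, 0, 0], [3, -51, 4.3, 0, 0, 0], [3, -62, -0.5, 0, 0, 0], [3, -72, -7, 0, 0, 0], [3, -80, -16, 0, 0, 0], [3, -84, -21, 0, 0, 0]]
  ]
}}

```text
clock: 17.48
tool_pos: [0.4904, 0.1645, 0.0156]
orientation: [-134.7, 90.0, -40.8]
force: [-0.5, 0.8, 0.5]
opening: 0.0003
```

```bash
python3 -c "
from h import *
show();b=snapshot('scene'); crop(b,250,220,390,340,5,'pics/s12.png')"
```

```text
t 17.475 tcp [0.4904 0.1645 0.0156] guide [-41.9 -12.7  15.6] F [-0.5  0.8  0.5] open 0.3 yaw_y -176.0
tool axes (cols) in guide:
 [[ 0. -0. -1.]
 [ 0. -1.  0.]
 [-1. -0. -0.]] rows=GX,GY,GZ in tool
```

View pics/s12.png

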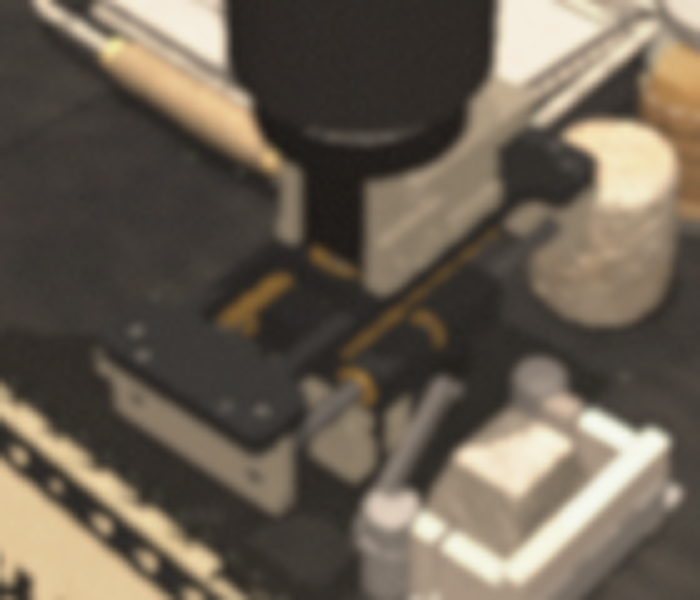

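The bar is swinging shut as planned, with about 20° to go. I'll finish gently.

Request:
{"method": "carry_out", "body": {
  "series": [
    [[0, -2, -3, 0, 0, 0], [0, -4, -6, 0, 0, 0], [0, -5, -9, 0, 0, 0], [0, -6, -12, 0, 0, 0], [0, -7, -14, 0, 0, 0], [0, -7, -15.5, 0, 0, 0], [0, -7, -16, 0, 0, 0], [0, -7, -16, 0, 0, 0]]
  ]
}}

```text
clock: 18.52
tool_pos: [0.4982, 0.15, 0.0157]
orientation: [-61.3, 90.0, 32.8]
force: [0.9, 1.2, 0.0]
opening: 0.0006
```

Request:
{"method": "carry_out", "body": {
  "series": [
    [[0, 0, -0.4, 0, 0, 0], [0, 0, -0.8, 0, 0, 0], [0, 0, -0.8, 0, 0, 0]]
  ]
}}

```text
clock: 18.9
tool_pos: [0.4983, 0.1497, 0.0157]
orientation: [-40.4, 89.9, 53.6]
force: [-1.3, 5.0, -0.7]
opening: 0.0003
```

Request:
{"method": "carry_out", "body": {
  "series": [
    [[0, 0, -0.4, 0, 0, 0], [0, 0, -0.8, 0, 0, 0], [0, 0, -0.8, 0, 0, 0]]
  ]
}}

```text
clock: 19.27
tool_pos: [0.4984, 0.1496, 0.0157]
orientation: [-32.0, 89.9, 62.0]
force: [-2.5, 9.1, 0.1]
opening: 0.0004
```

```bash
python3 -c "
from h import *
show()"
```

```text
t 19.275 tcp [0.4984 0.1496 0.0157] guide [-26.5  -5.8  15.7] F [-2.5  9.1  0.1] open 0.4 yaw_y -176.0
tool axes (cols) in guide:
 [[-0.002  0.001 -1.   ]
 [ 0.001 -1.    -0.001]
 [-1.    -0.001  0.002]] rows=GX,GY,GZ in tool
```

Firm contact at 9 N. I'll back straight off, lift clear and look.

Request:
{"method": "carry_out", "body": {
  "series": [
    [[0, 0, 4, 0, 0, 0], [0, 0, 16, 0, 0, 0], [0, 0, 35, 0, 0, 0], [-30, 0, 60, 0, 0, 0], [-70, 0, 95, 0, 0, 0], [-105, 0, 130, 0, 0, 0], [-110, 0, 170, 0, 0, 0], [-110, 0, 210, 0, 0, 0], [-110, 0, 210, 0, 0, 0]]
  ]
}}

```text
clock: 20.4
tool_pos: [0.4827, 0.361, 0.1253]
orientation: [-71.0, 90.0, 23.2]
force: [-0.2, 0.0, -0.1]
opening: 0.0002
```

```bash
python3 -c "
from h import *
show();b=snapshot('scene'); crop(b,290,260,390,360,6,'pics/s13.png');s=snapshot('top');crop(s,350,250,450,350,6,'pics/t13.png'); crop(s,0,0,640,480,1,'pics/full.png')"
```

```text
t 20.4 tcp [0.4827 0.361  0.1253] guide [-238.5   -6.7  125.3] F [-0.2  0.  -0.1] open 0.2 yaw_y -175.8
tool axes (cols) in guide:
 [[-0.     0.004 -1.   ]
 [ 0.    -1.    -0.004]
 [-1.    -0.     0.   ]] rows=GX,GY,GZ in tool
```

View pics/s13.png

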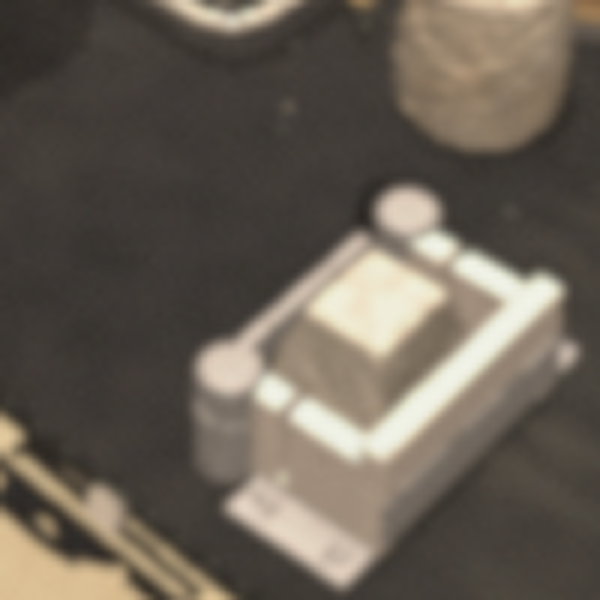

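View pics/t13.png

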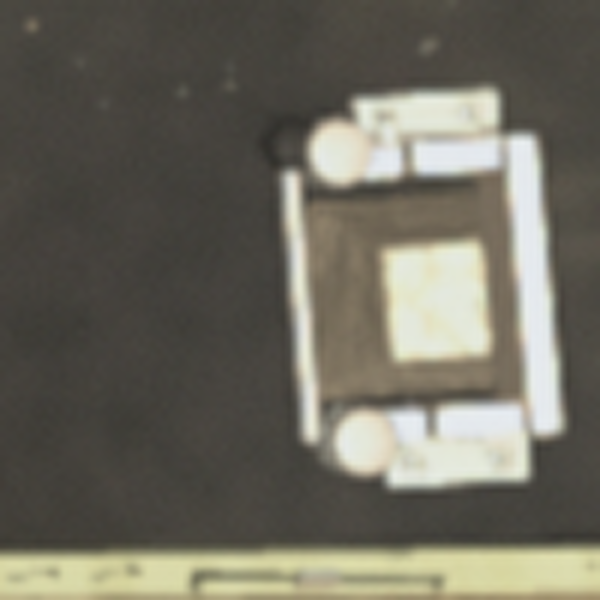

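View pics/full.png

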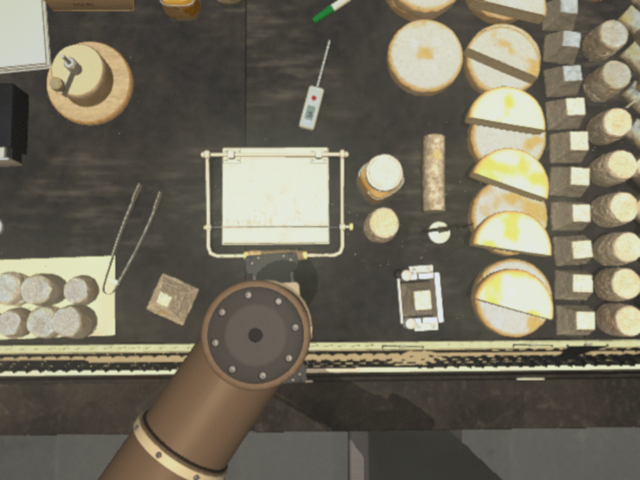

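The bar lies parallel to the line of the posts, its edge running (282,170) to (303,440), and it is within about 0.5° of that line. The brick is behind it and the bystanders haven't moved. I'll hand in.

Run:
```python
from h import *
s=snapshot("top"); f=lambda u,v:(350+(u+.5)/6-.5,250+(v+.5)/6-.5)
P=onz(s,[f(283,172),f(304,440)],.025); d=P[0]-P[1]; print([(w2g(p)*1e3).round(1) for p in P],"keeper deg",np.degrees(np.arctan2(-(d@GX),d@GY)))
print(close_job())
```

```text
[array([-15.1,  39.8,  25. ]), array([-16.1, -43.8,  25. ])] keeper deg -0.6708491033056473
the job is handed in; nothing more can be done
None
```

I pushed the brick square along the slate, between the posts and against the end stop. I then swung the keeper shut from its outer side, backed clear and handed the job in at about 20 s; `close_job` reports no verdict.

**Brick:** In the last top view, taken before the keeper was shut, it sat about 3 mm off the middle on the −y side (limit 7 mm). Its back edge measured x ≈ −5.4 mm, against a nominal −7 mm when home. It looked unmoved in the picture taken after the keeper was shut. The force while pressing it home rose only to about 7 N.

**Keeper:** The outer face measured x ≈ −15.1 to −16.1 mm (nominal −15.5 mm), at an angle of −0.7° by camera, so shut within measurement error. The final push on it was about 9 N.

**Bystanders:** The drum, log, price card, pyramid, jar and slicer look unmoved. I compared them by eye in the top view and did not measure them again. The gripper partly hid the slicer's grip in that picture.

**Disagreements:** The scene camera put the brick 1–3 mm further to +y than the top camera during the approach. The measured back edge was about 1.6 mm further in than the geometry allows. Neither affected the result.

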